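# Hold a test panel up to the optical gauge

## Task

Stand the speckled test panel up on one of its short ends on the black bench top and let go so that it stands by itself; then take it again, lift it and hold it steady in the air in front of the gauge stand's lens, over the middle of the black plate, upright and level with its speckled face squarely towards the lens and centred at lens height. Finish while still holding it there: do not put it down. Do not bump the gauge stand, and leave everything else on the bench where it is.

Things in the scene. Friction and masses are not known exactly. Their poses are not given: they have to be found in the camera images.
- panel: Test panel: rigid block 110 mm long (x), 60 wide (y), 18 thick (z), 0.11-0.22 kg; orange core, bare metal underside, white upper face with black speckles. Starts flat on the bench, speckles up. Origin: centre of the underside face; z points out through the speckled face; short ends at x = -55 and +55 mm. On end it is 110 mm tall on an 18 x 60 mm foot.
- panel_face (a point): Centre of the panel's speckled face (18 mm along the panel's z from its origin); axes as the panel's.
- stand: Gauge stand, fixed: blue base 340 (x) by 200 (y) by 35 mm high; black plate 110 x 140 mm centred at x = -100 mm, top 47 mm above the bench; at the far end a blue column 315 mm tall with a white head, front at x = +55 mm, 290 mm high, and black lens barrel; hand wheel at the column, to y = -112 mm. Origin: centre of the base underside, z up; the lens looks along -x, roughly to the robot.
- lens (a point): Centre of the front of the lens, on the stand at x = +35, y = 0, z = 200 mm (200 mm above the bench). Axes as the stand's.
- spot (a point): The point where the speckled face's centre belongs: 135 mm straight in front of the lens at lens height (200 mm above the bench), above the middle of the black plate. Axes as the stand's: its x points to the lens, so the panel's z should point along it.
- green_coupon: Bystander: flat coupon, 110 x 60 x 14 mm, dark with green upper face, lying at the right. Origin at the centre of its underside.
- weight: Bystander: brass weight with a knob, 44 mm across, 70 mm tall. Origin at the centre of its underside.
- screwdriver: Bystander: red-handled screwdriver, about 200 mm long, lying roughly along x on the bench. Origin at its underside, near its middle.
- clamp: Bystander: small steel specimen clamp, 70 x 50 mm, 52 mm tall. Origin at the centre of its underside.
- tray: Bystander: empty shallow blue tray, 100 x 140 x 30 mm. Origin at the centre of its underside.
- bottle: Bystander: white bottle with red cap, 56 mm across, 130 mm tall. Origin at the centre of its underside.
Things that resemble listed ones, but are neither listed nor needed, are in the scene too. Of the things that look like the panel, take the one that is farthest to the robot's right at the start.

How it is judged:
By the outcome, as a careful person would: the job done as asked, in the order asked, and still so for the second after the job is handed in, while the arm keeps its last pose, push and grip.
It also fails if it takes over 62 s, if anything falls off the work surface, if the arm or the gripper's body presses on something with over 40 N, if the wrist force passes 120 N, or if a joint passes its speed limit or range.

## Robot

A 7-joint arm with a two-finger parallel gripper is mounted at the origin on the work surface. World frame = base frame: x ahead of the robot, y to its left, z up, the work surface at z = 0. Lengths are in mm, angles in degrees, forces in N, time in s.
With the tool pointing down it reaches from about 425 to 875 mm from the base axis. Payload 4.7 kg.
Tool frame: the origin (TCP) lies at the very end of the fingers, on their centre line; the grasp point (between the pads) lies 19 mm behind it (grip_depth is the distance from the TCP to the grasp point, in mm); z points along the fingers, y is the line along which they close (so a half turn about z gives the same grasp; the last joint's range is limited). The gripper opens to 85 mm and grips with 20 to 120 N. Pads are 22 mm wide; open, the fingers measure 114 mm over their backs; the gripper's body (76 mm by 85 mm) begins 54 mm behind the grasp point. The pads swing forward as they close: fully open they stand 13 mm farther back than shut.
Start: joints at [68.188, 18.392, -4.016, 83.108, 1.295, 78.541, -3.26], TCP at [249.988, -600.026, 231.349] pointing down, gripper open.
Joint ranges: [-163.93, 163.93], [-17.29, 119.83], [-79.2, 71.16], [3.27, 140.29], [-89.18, 269.18], [5.43, 117.66], [-154.24, 154.24]. Speed limits (degrees/s): [147.25, 147.25, 180, 180, 180, 180, 180].

## Interface

Orientations are given as a 3x3 rotation matrix whose columns are the frame's x, y, z axes.
In Python, from workcell import * gives the robot as it stands.
- The arm moves only by the tool jog_arm, never from a script. Its argument "targets" is text: rows parted by semicolons, each of 6 numbers parted by spaces: the shift along the tool's x, y, z in units of 0.15 m (1.0 is 0.15 m), then the turn, a rotation vector about the tool's x, y, z in units of pi/2 rad (1.0 is pi/2 rad). A call has 1 to 5 rows; each row is the pose to reach, as a shift and turn from the pose commanded when the call began, along the tool's axes at that moment; what a row does not reach only later rows make up. A row lasts 1/12 s, in which the tool goes at most 41.7 mm and 7.16 degrees, less where a joint would pass 70% of its speed; a pose out of reach is approached as far as the arm can. A call with a number of a shift or a turn outside -1 to 1 is refused whole. A call with a gripper value outside its range is refused whole. "jaw" is the closure, from -1 (fully open) to 1 (shut), set as the call begins (left out, the last holds). The fingers move at their own pace and stop on an object; "grip_force" is the grip in N (left out, the last holds). Time passes only in rows, so rows that repeat a pose let the fingers close. It gives the time, the measured TCP pose, the force, the opening and the grip force at its end, in the units of the state.
- get_state(): the state, without advancing time (a new reading comes with each control period).
- read_camera(name): name is "side" or "top" or "wrist"; returns the picture (400x640x3 uint8, blue, green, red); there is no depth.
- camera_info(name): a dict with "fov_y" (degrees; the focal length in pixels is half the picture's height over the tangent of half this angle, whatever the lens; pixels are square), "cx", "cy" (the principal point, pixels), "R" (3x3) and "t" (3): a world point X has camera coordinates R X + t. Camera axes: x right, y down, z forward; pixel columns grow to the right and rows downward; lengths in mm; the calibration is good to about 2 mm. A picture is of the moment at which its call begins: read the wrist's pose just before it. camera_info takes no time and is no camera call; for the wrist camera it gives the pose at the moment of the call.
- sign_off(): hands the job in; it is judged then, once.
The state is a dict: "t": time; "joint_positions": joint angles; "joint_vel": joint speeds; "effort": joint torques, N m; "ee_pos": TCP position; "eef_rot": TCP orientation; "ft_force": force on the tool from outside, world axes, zero at the start; "torque": the same for the moment, N m; "finger_gap": opening from 0.0 (shut) to 1.0 (fully open); "gripper_force": force on a finger pad.
Only numpy, scipy, OpenCV 4.12 (cv2) and the standard library are available. Lean on these libraries where they do the work, as an engineer would, in place of code of your own. Each camera call takes 0.05 s, during which the arm holds its last target. There are 200 camera calls.

## Working session

There is one attempt and no reset: what is moved stays moved. The work goes in short steps, Python scripts to look and compute and a tool call to move; the robot and the scene stay as the last step left them, time stands still between calls to the robot, and variables do not carry over. Pictures are saved under pics/ and viewed, at most 10 in all, crops included, and the job is handed in when it is done.

Besides the shell and the picture viewer there is one more tool, called by a JSON object that holds its "method" and its "body", one argument or row to a line. jog_arm: Moves the arm, as the interface text tells. Its arguments: {"type":"object","properties":{"targets":{"type":"string"},"jaw":{"type":"number"},"grip_force":{"type":"number"}},"required":["targets"]}

```bash
ls; mkdir -p pics
python3 - <<'E'
from workcell import *
import cv2
s=get_state();print(s)
for n in("top","side"):
    print(n,camera_info(n)); cv2.imwrite(f"pics/{n}0.png",read_camera(n))
E
```

```text
pics
{'t': 0.0, 'joint_positions': array([68.18800693, 18.43875765, -4.01671846, 83.17586693,  1.2961592 ,
       78.54120309, -3.25916627]), 'joint_vel': array([-0.02296016,  0.14433185, -0.09689733, -0.01435177, -0.0141765 ,
       -0.01863919, -0.04493209]), 'effort': array([ 7.88947782e-04, -4.93570840e+01, -3.81861767e-01, -3.14333653e+01,
        1.28723899e-02,  1.12190901e-02,  9.16374347e-06]), 'ee_pos': array([ 249.74777241, -599.51137537,  230.21864473]), 'eef_rot': array([[ 9.23049412e-01,  3.84680469e-01, -8.48276579e-04],
       [ 3.84681387e-01, -9.23047787e-01,  1.73607454e-03],
       [-1.15165852e-04, -1.92879879e-03, -9.99998133e-01]]), 'ft_force': array([ 0.28526461,  0.9791809 , -0.22116057]), 'torque': array([ 0.00351584, -0.00233524, -0.01954833]), 'gripper_force': 0.0, 'finger_gap': 0.9980628136552101}
top {'fov_y': 54.32357575880349, 'cx': 327.2656489683497, 'cy': 203.16515100080173, 'R': array([[-0.02880164, -0.99935511,  0.02144383],
       [-0.99893806,  0.02800458, -0.03658541],
       [ 0.03596129, -0.02247478, -0.99910043]]), 't': array([ -22.45005224,  542.2412573 , 1262.60783595])}
side {'fov_y': 42.42012262796823, 'cx': 310.98594786933285, 'cy': 202.78270325286758, 'R': array([[ 0.83017628, -0.55710045,  0.02112908],
       [-0.26211434, -0.42348428, -0.86715462],
       [ 0.49204006,  0.71435296, -0.49759062]]), 't': array([-458.167247  ,  267.92491735, 1566.69883858])}
```

View pics/top0.png

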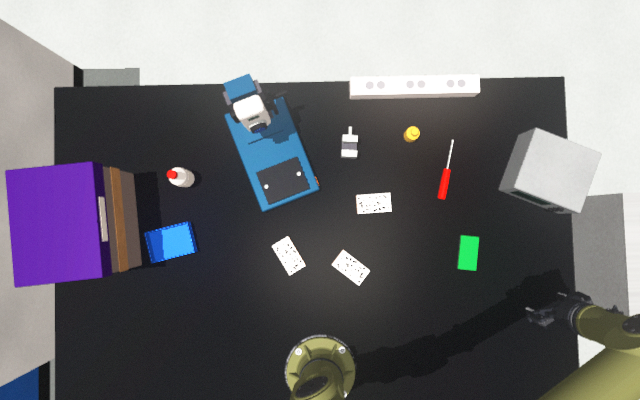

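View pics/side0.png

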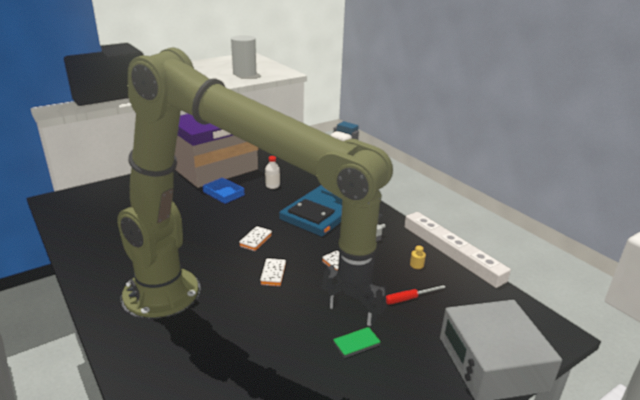

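The top view shows three white speckled blocks, at (288,256), (351,267) and (374,203). The side view shows the same three. The farthest to the robot's right (−y, image right) is the one at (374,203). The stand is at about (270,150), with its plate at (284,182), and the green coupon is at (468,253).

```bash
cat > h.py <<'E'
from workcell import *
import numpy as np, cv2
def K(c): 
    f=200/np.tan(np.radians(c["fov_y"]/2)); return f,c["cx"],c["cy"]
def ray(c,p,z):
    f,cx,cy=K(c); d=c["R"].T@np.array([(p[0]-cx)/f,(p[1]-cy)/f,1]); o=-c["R"].T@c["t"]
    return o+d*(z-o[2])/d[2]
def proj(c,X):
    f,cx,cy=K(c); q=c["R"]@np.array(X)+c["t"]; return np.array([cx+f*q[0]/q[2],cy+f*q[1]/q[2]])
def rect(c,cnt,z):
    P=np.array([ray(c,p,z)[:2] for p in cnt.reshape(-1,2)],np.float32); return cv2.minAreaRect(P)
E
python3 - <<'E'
from h import *
im=cv2.imread("pics/top0.png"); c=camera_info("top")
hsv=cv2.cvtColor(im,cv2.COLOR_BGR2HSV)
w=((hsv[...,1]<60)&(hsv[...,2]>120)).astype(np.uint8)*255
w=cv2.morphologyEx(w,cv2.MORPH_CLOSE,np.ones((5,5)))
for q in cv2.findContours(w,0,1)[0]:
    if 150<cv2.contourArea(q)<1500: print("white",cv2.minAreaRect(q)[0],rect(c,q,18))
b=cv2.inRange(hsv,(95,120,60),(112,255,255))
b[:, :200]=0
for q in cv2.findContours(b,0,1)[0]:
    if cv2.contourArea(q)>500:
        print("blue",cv2.boundingRect(q),rect(c,q,35)); 
        a=cv2.approxPolyDP(q,4,True).reshape(-1,2); print([(tuple(p),ray(c,p,35)[:2].round()) for p in a.tolist()])
a=cv2.resize(im[70:220,210:340],None,fx=4,fy=4,interpolation=2)
d=cv2.resize(im[180:225,345:405],None,fx=4,fy=4,interpolation=2)
o=np.zeros((600,770,3),np.uint8);o[:,:520]=a;o[:180,525:765]=d;cv2.imwrite("pics/crop.png",o)
E
```

```text
white (591.36181640625, 349.8757019042969) ((40.02134704589844, -881.5150756835938), (99.53107452392578, 90.85130310058594), 0.0809454470872879)
white (350.3512878417969, 267.19329833984375) ((332.29638671875, -106.14691925048828), (115.42784118652344, 65.58002471923828), 50.81731033325195)
white (288.20672607421875, 255.42922973632812) ((376.2281494140625, 93.04785919189453), (114.7918472290039, 66.01253509521484), 29.927377700805664)
white (102.59056854248047, 218.3596649169922) ((512.8458251953125, 682.8026123046875), (144.7684783935547, 19.615236282348633), 4.502638339996338)
white (373.3807067871094, 202.82994079589844) ((538.02490234375, -187.7516632080078), (64.91380310058594, 115.12678527832031), 2.5061419010162354)
white (181.7000274658203, 177.40000915527344) ((637.5909423828125, 429.5605163574219), (78.36310577392578, 60.3154182434082), 70.74129486083984)
white (349.0, 141.5) ((740.8404541015625, -114.53248596191406), (52.324161529541016, 101.89714813232422), 88.1889419555664)
blue (225, 110, 95, 102) ((709.8875122070312, 137.1590118408203), (338.4548645019531, 200.09967041015625), 20.15449333190918)
[((227, 113), array([839., 276.])), ((262, 211), array([521., 171.])), ((318, 190), array([584.,  -9.])), ((286, 110), array([845.,  87.])), ((266, 130), array([781., 153.])), ((254, 133), array([772., 191.]))]
```

View pics/crop.png

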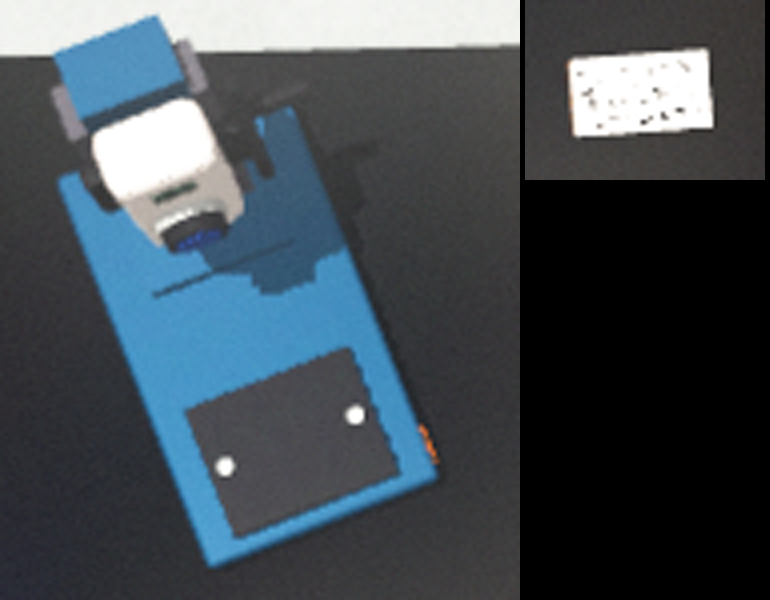

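The close crop shows the chosen block (374,203) as a white speckled panel, lying speckles up and clear of its neighbours. The two look-alikes are at (288,256) and (351,267), farther left. The stand's black plate is centred near (283,180), and the lens faces the robot.

```bash
cat >> h.py <<'E'
from scipy.spatial.transform import Rotation as Ro
def rot(y,z):
    y=np.array(y,float);z=np.array(z,float);y/=np.linalg.norm(y);z-=y*(y@z);z/=np.linalg.norm(z)
    return np.c_[np.cross(y,z),y,z]
def go(p,R,s=None):
    s=s or get_state(); M=s["eef_rot"]
    d=M.T@(np.array(p)-s["ee_pos"])/150; r=Ro.from_matrix(M.T@R).as_rotvec()/(np.pi/2)
    print("t",round(s["t"],2),"pos",s["ee_pos"].round(1),"F",s["ft_force"].round(1),"gap",round(s["finger_gap"],3),"J",s["joint_positions"].round(0))
    print("shift",d.round(3),"turn",r.round(3),"|mm|",round(np.linalg.norm(d)*150,1),"|deg|",round(np.linalg.norm(r)*90,1))
def flat(th,c=(538,-187.7),yaw=2.5,off=20,z=4):
    th=np.radians(th);yw=np.radians(yaw);w=np.array([np.cos(yw),np.sin(yw),0]);u=np.array([w[1],-w[0],0])
    zt=-np.cos(th)*np.array([0,0,1])-np.sin(th)*u; P=np.array([*c,9])+off*u+zt*(9-z)/np.cos(th)
    return P,rot(w,zt)
E
python3 - <<'E'
from h import *
im=cv2.imread("pics/top0.png"); c=camera_info("top")
hsv=cv2.cvtColor(im,cv2.COLOR_BGR2HSV)
# plate: dark region inside base hull; holes filled
b=cv2.inRange(hsv,(95,120,60),(112,255,255)); b[:,:200]=0
sub=np.zeros_like(b); poly=np.array([[240,165],[300,148],[316,188],[263,208]]); cv2.fillPoly(sub,[poly],255)
pl=((b==0)&(sub>0)).astype(np.uint8)*255; pl=cv2.morphologyEx(pl,cv2.MORPH_OPEN,np.ones((5,5)))
q=max(cv2.findContours(pl,0,1)[0],key=cv2.contourArea); r=rect(c,q,47); print("plate",r, "spot proj")
wh=cv2.inRange(im,(150,150,150),(255,255,255))&sub
P=[]
for h in cv2.findContours(wh,0,1)[0]:
    m=cv2.moments(h)
    if m["m00"]>5: P.append(ray(c,(m["m10"]/m["m00"],m["m01"]/m["m00"]),47)[:2]); print("peg",P[-1])
# base edges by line fit at z=35
cnt=max(cv2.findContours(b,0,1)[0],key=cv2.contourArea).reshape(-1,2)
for A,B in(((227,113),(262,211)),((262,211),(318,190)),((318,190),(286,110))):
    A,B=np.array(A,float),np.array(B,float);n=np.linalg.norm(B-A);e=(B-A)/n
    k=cnt-A;l=k@e;d=np.abs(k[:,0]*e[1]-k[:,1]*e[0]);s=cnt[(d<3)&(l>8)&(l<n-8)]
    W=np.array([ray(c,p,35)[:2] for p in s],np.float32);v=cv2.fitLine(W,cv2.DIST_HUBER,0,.01,.01).ravel()
    print("edge",np.degrees(np.arctan2(v[1],v[0])),v[2:])
P,R=flat(25); print(P); go(P-R[:,2]*120,R)
E
```

```text
plate ((617.5438232421875, 102.60011291503906), (109.693359375, 139.28253173828125), 20.300994873046875) spot proj
peg [599.41937574 155.87448617]
peg [637.62342338  51.57158759]
edge 19.704132 [677.6667  229.79526]
edge -70.01276 [551.7181   81.52277]
edge 20.518028 [716.89856   35.348717]
[ 538.77068748 -205.35164525    4.        ]
t 0.1 pos [ 249.8 -599.6  230.3] F [0.9 0.4 0.2] gap 0.999 J [68. 18. -4. 83.  1. 79. -3.]
shift [ 2.673 -1.366  0.786] turn [ 0.168  0.242 -0.764] |mm| 465.5 |deg| 73.7
```

{"method": "jog_arm", "body": {
  "targets": "1 -0.5 0 0 0 -0.35;1 -0.5 0 0 0 -0.35;1 -0.5 0 0 0 -0.35;1 -0.5 0 0 0 -0.35;1 -0.5 0 0 0 -0.35",
  "jaw": -1
}}

```text
t: 0.52
ee_pos: [368.0, -464.2, 231.4]
eef_rot: [[0.57, 0.821, 0.004], [0.821, -0.57, 0.005], [0.006, 0.001, -1.0]]
ft_force: [1.4, 1.1, -0.0]
finger_gap: 0.996
gripper_force: 0.0
```

```bash
python3 -c "
from h import *
P,R=flat(25);go(P-R[:,2]*100,R)"
```

```text
t 0.52 pos [ 368.  -464.2  231.4] F [ 1.4  1.1 -0. ] gap 0.996 J [ 61.  12. -14.  91.   2.  77.  12.]
shift [1.837 0.121 0.923] turn [ 0.092  0.264 -0.407] |mm| 308.9 |deg| 44.4
```

{"method": "jog_arm", "body": {
  "targets": "1 0.07 0.2 0.06 0.18 -0.27;1 0.07 0.2 0.06 0.18 -0.27;1 0.07 0.2 0.06 0.18 -0.27;1 0.07 0.2 0.06 0.18 -0.27;1 0.07 0.2 0.06 0.18 -0.27"
}}

```text
t: 0.93
ee_pos: [459.2, -352.1, 199.1]
eef_rot: [[0.183, 0.983, 0.024], [0.937, -0.182, 0.299], [0.298, -0.032, -0.954]]
ft_force: [-0.0, 0.8, -0.2]
finger_gap: 0.997
gripper_force: 0.0
```

```bash
python3 -c "
from h import *
P,R=flat(25);go(P-R[:,2]*100,R)"
```

```text
t 0.93 pos [ 459.2 -352.1  199.1] F [-0.   0.8 -0.2] gap 0.997 J [ 59.  20. -20.  87.  -7.  84.  30.]
shift [0.545 0.429 0.886] turn [ 0.033  0.082 -0.142] |mm| 168.7 |deg| 15.1
```

{"method": "jog_arm", "body": {
  "targets": "0.54 0.43 0.88 0.03 0.08 -0.14;0.54 0.43 0.88 0.03 0.08 -0.14;0.54 0.43 0.88 0.03 0.08 -0.14;0.54 0.43 0.88 0.03 0.08 -0.14;0.54 0.43 0.88 0.03 0.08 -0.14"
}}

```text
t: 1.35
ee_pos: [539.1, -246.8, 91.5]
eef_rot: [[-0.032, 0.999, -0.018], [0.907, 0.036, 0.42], [0.42, -0.003, -0.907]]
ft_force: [-0.5, 2.3, -0.0]
finger_gap: 1.003
gripper_force: 0.0
```

{"method": "jog_arm", "body": {
  "targets": "0 0 0 0 0 0;0 0 0 0 0 0;0 0 0 0 0 0"
}}

```text
t: 1.6
ee_pos: [538.0, -258.3, 97.1]
eef_rot: [[-0.024, 1.0, -0.009], [0.912, 0.025, 0.409], [0.409, 0.002, -0.913]]
ft_force: [0.7, -0.1, -0.1]
finger_gap: 0.999
gripper_force: 0.0
```

Run:
```python
from h import *
P,R=flat(25);go(P-R[:,2]*100,R)
for n in("wrist","top"):
    c=camera_info(n); im=read_camera(n); cv2.imwrite(f"pics/{n}1.png",im)
    hsv=cv2.cvtColor(im,cv2.COLOR_BGR2HSV)
    w=((hsv[...,1]<60)&(hsv[...,2]>120)).astype(np.uint8)*255
    w=cv2.morphologyEx(w,cv2.MORPH_CLOSE,np.ones((9,9)))
    for q in cv2.findContours(w,0,1)[0]:
        if cv2.contourArea(q)>300: print(n,cv2.boundingRect(q),rect(c,q,18))
```

```text
t 1.6 pos [ 538.  -258.3   97.1] F [ 0.7 -0.1 -0.1] gap 0.999 J [ 53.  30. -24.  89.  -9.  76.  35.]
shift [0.058 0.019 0.044] turn [ 0.006  0.01  -0.01 ] |mm| 11.3 |deg| 1.4
wrist (443, 260, 52, 57) ((632.5743408203125, -269.20928955078125), (12.179388999938965, 41.87225341796875), 31.47918701171875)
wrist (155, 260, 52, 57) ((447.4690856933594, -274.02996826171875), (41.9891357421875, 12.445257186889648), 60.83678436279297)
wrist (282, 81, 93, 160) ((539.1514282226562, -187.82217407226562), (60.65309143066406, 110.88160705566406), 2.493901252746582)
wrist (571, 0, 36, 68) ((725.4095458984375, -88.86651611328125), (53.29221725463867, 24.88322639465332), 85.8203125)
wrist (0, 0, 127, 124) ((332.72088623046875, -106.1947021484375), (114.31886291503906, 63.13923645019531), 50.82529067993164)
top (331, 249, 39, 37) ((332.29638671875, -106.14691925048828), (115.42784118652344, 65.58002471923828), 50.81731033325195)
top (271, 236, 35, 40) ((376.2898254394531, 92.98771667480469), (114.68399810791016, 65.9496078491211), 29.770687103271484)
top (356, 192, 36, 22) ((538.02490234375, -187.7516632080078), (64.91380310058594, 115.12678527832031), 2.5061419010162354)
top (169, 167, 26, 20) ((637.9724731445312, 428.9706115722656), (76.92897033691406, 60.98451614379883), 74.0563735961914)
top (341, 126, 17, 31) ((742.3385620117188, -114.57984924316406), (52.324161529541016, 98.89939880371094), 88.1889419555664)
top (0, 0, 640, 400) ((554.0215454101562, -39.345703125), (2113.443359375, 1319.1474609375), 89.0478515625)
```

View pics/wrist1.png

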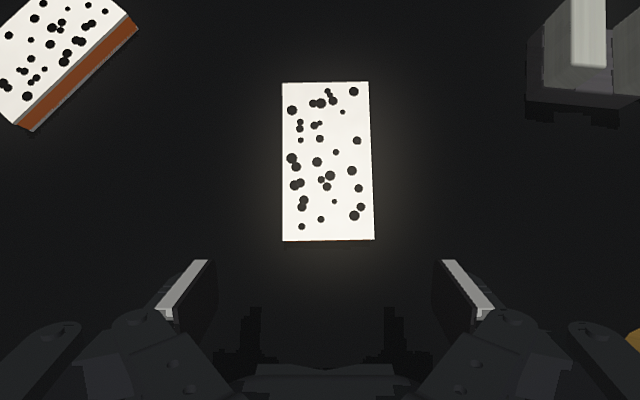

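The wrist view shows the panel at pixels (282–375, 81–241) between the open fingers. Measured on its top plane it is 110.9 × 60.7 mm, centred at (539,−188), which agrees with the top view.

{"method": "jog_arm", "body": {
  "targets": "0.03 0.01 0.15 0.006 0.01 -0.01;0.05 0.02 0.3 0.006 0.01 -0.01;0.06 0.02 0.4 0.006 0.01 -0.01;0.06 0.02 0.46 0.006 0.01 -0.01;0.06 0.02 0.5 0.006 0.01 -0.01"
}}

```text
t: 2.12
ee_pos: [539.8, -216.3, 30.7]
eef_rot: [[-0.041, 0.999, -0.021], [0.904, 0.046, 0.425], [0.426, -0.001, -0.905]]
ft_force: [-0.2, -0.4, -0.8]
finger_gap: 1.0
gripper_force: 0.0
```

{"method": "jog_arm", "body": {
  "targets": "0 0 0 0 0 0;0 0 0 0 0 0;0 0 0 0 0 0"
}}

```text
t: 2.37
ee_pos: [541.0, -218.0, 32.6]
eef_rot: [[-0.041, 0.999, -0.018], [0.905, 0.045, 0.424], [0.424, 0.001, -0.906]]
ft_force: [0.6, 0.5, -0.1]
finger_gap: 1.0
gripper_force: 0.0
```

```bash
python3 -c "
from h import *
P,R=flat(25,(539,-187.8));go(P,R)"
```

```text
t 2.37 pos [ 541.  -218.    32.6] F [ 0.6  0.5 -0.1] gap 1.0 J [ 51.  33. -25.  93.  -9.  69.  35.]
shift [-0.005 -0.005  0.208] turn [ 0.    -0.001  0.001] |mm| 31.3 |deg| 0.1
```

{"method": "jog_arm", "body": {
  "targets": "0 0 0.08 0 0 0;0 0 0.14 0 0 0;0 0 0.18 0 0 0;-0.005 -0.005 0.2 0 0 0;-0.005 -0.005 0.2 0 0 0"
}}

```text
t: 2.78
ee_pos: [538.3, -203.9, 3.2]
eef_rot: [[-0.042, 0.999, -0.022], [0.904, 0.047, 0.426], [0.427, -0.002, -0.904]]
ft_force: [0.3, -0.3, -0.3]
finger_gap: 1.0
gripper_force: 0.0
```

{"method": "jog_arm", "body": {
  "targets": "0 0 0 0 0 0;0 0 0 0 0 0;0 0 0 0 0 0;0 0 0 0 0 0;0 0 0 0 0 0",
  "jaw": 1,
  "grip_force": 60
}}

```text
t: 3.2
ee_pos: [539.8, -205.8, 5.1]
eef_rot: [[-0.042, 0.999, -0.018], [0.905, 0.045, 0.424], [0.424, 0.001, -0.906]]
ft_force: [0.3, -2.6, 4.0]
finger_gap: 0.685
gripper_force: 65.6
```

{"method": "jog_arm", "body": {
  "targets": "0 0 0 0 0 0;0 0 0 0 0 0;0 0 0 0 0 0;0 0 0 0 0 0;0 0 0 0 0 0"
}}

```text
t: 3.62
ee_pos: [539.8, -205.8, 5.1]
eef_rot: [[-0.042, 0.999, -0.018], [0.905, 0.045, 0.424], [0.424, 0.001, -0.906]]
ft_force: [1.1, -3.3, 5.6]
finger_gap: 0.681
gripper_force: 65.8
```

```bash
python3 -c "
from h import *
P,R=flat(25,(539,-187.8));go(P+[0,0,130],R);print(get_state()['gripper_force'])"
```

```text
t 3.62 pos [ 539.8 -205.8    5.1] F [ 1.1 -3.3  5.6] gap 0.681 J [ 50.  35. -25.  95.  -8.  66.  34.]
shift [ 0.366  0.001 -0.777] turn [ 0.    -0.001  0.001] |mm| 128.9 |deg| 0.2
65.80464720726013
```

{"method": "jog_arm", "body": {
  "targets": "0.1 0 -0.2 0 0 0;0.2 0 -0.4 0 0 0;0.28 0 -0.6 0 0 0;0.37 0 -0.78 0 0 0;0.37 0 -0.78 0 0 0"
}}

```text
t: 4.03
ee_pos: [542.2, -204.7, 139.6]
eef_rot: [[-0.046, 0.999, -0.013], [0.906, 0.047, 0.421], [0.421, 0.007, -0.907]]
ft_force: [1.0, -0.2, -0.7]
finger_gap: 0.681
gripper_force: 65.3
```

{"method": "jog_arm", "body": {
  "targets": "0 0 0 0 0 0;0 0 0 0 0 0"
}}

```text
t: 4.2
ee_pos: [538.3, -203.9, 132.6]
eef_rot: [[-0.041, 0.999, -0.022], [0.904, 0.047, 0.425], [0.426, -0.002, -0.905]]
ft_force: [-0.3, 0.2, -2.2]
finger_gap: 0.682
gripper_force: 65.3
```

```bash
cat >> h.py <<'E'
P0=np.array([539.8,-205.8,5.1]);R0=np.array([[-.042,.999,-.018],[.905,.045,.424],[.424,.001,-.906]])
_y=np.radians(2.5);W0=np.array([np.cos(_y),np.sin(_y),0]);U0=np.array([W0[1],-W0[0],0])
CT=R0.T@(np.array([539,-187.8,9])-P0)   # panel middle in the tool frame
QT=R0.T@np.c_[U0,np.cross([0,0,1],U0),[0,0,1]]  # panel axes (u, w', n) in the tool frame
def stand(xy,tilt=90,lift=0):
    t=np.radians(tilt);Z=np.array([0,0,1.]);u=np.cos(t)*U0+np.sin(t)*Z;n=np.cos(t)*Z-np.sin(t)*U0
    R=np.c_[u,np.cross(n,u),n]@QT.T; R=Ro.from_matrix(R).as_matrix()
    return np.array([*xy,55+lift])-R@CT,R
E
python3 - <<'E'
from h import *
print(CT); s=get_state(); C=s["ee_pos"]+s["eef_rot"]@CT; print("panel mid",C)
for t in(30,60,90): print(t);go(*stand((540,-230),t,80),s=s)
go(*stand((540,-230)),s=s)
E
```

```text
[1.79772e+01 1.47000e-02 4.11300e+00]
panel mid [ 537.4513684  -185.88028943  136.50397819]
30
t 4.2 pos [ 538.3 -203.9  132.6] F [-0.3  0.2 -2.2] gap 0.682 J [ 51.  26. -27.  91. -11.  78.  32.]
shift [-0.241  0.003 -0.173] turn [-0.002 -0.335  0.   ] |mm| 44.5 |deg| 30.1
60
t 4.2 pos [ 538.3 -203.9  132.6] F [-0.3  0.2 -2.2] gap 0.682 J [ 51.  26. -27.  91. -11.  78.  32.]
shift [-0.187  0.003 -0.207] turn [-0.001 -0.668  0.001] |mm| 41.8 |deg| 60.1
90
t 4.2 pos [ 538.3 -203.9  132.6] F [-0.3  0.2 -2.2] gap 0.682 J [ 51.  26. -27.  91. -11.  78.  32.]
shift [-0.123  0.003 -0.209] turn [ 0.000e+00 -1.001e+00  1.000e-03] |mm| 36.4 |deg| 90.1
t 4.2 pos [ 538.3 -203.9  132.6] F [-0.3  0.2 -2.2] gap 0.682 J [ 51.  26. -27.  91. -11.  78.  32.]
shift [-0.35   0.004  0.274] turn [ 0.000e+00 -1.001e+00  1.000e-03] |mm| 66.7 |deg| 90.1
```

{"method": "jog_arm", "body": {
  "targets": "-0.05 0 -0.04 0 -0.067 0;-0.1 0 -0.07 0 -0.134 0;-0.15 0 -0.1 0 -0.2 0;-0.2 0 -0.14 0 -0.268 0;-0.24 0 -0.17 0 -0.335 0"
}}

```text
t: 4.62
ee_pos: [540.2, -248.2, 140.1]
eef_rot: [[-0.046, 0.999, 0.002], [0.995, 0.046, -0.09], [-0.09, -0.002, -0.996]]
ft_force: [-0.1, -0.0, -2.3]
finger_gap: 0.683
gripper_force: 65.2
```

```bash
python3 -c "
from h import *
s=get_state();print(s['ee_pos']+s['eef_rot']@CT)
go(*stand((540,-230),60,80),s=s)"
```

```text
[ 539.40081132 -230.66690823  134.39475457]
t 4.62 pos [ 540.2 -248.2  140.1] F [-0.1 -0.  -2.3] gap 0.683 J [ 40.  15. -24.  99.  12.  66.  14.]
shift [ 0.033  0.004 -0.06 ] turn [-0.001 -0.33   0.   ] |mm| 10.3 |deg| 29.7
```

{"method": "jog_arm", "body": {
  "targets": "0.006 0 -0.01 0 -0.066 0;0.012 0 -0.02 0 -0.132 0;0.02 0 -0.035 0 -0.198 0;0.026 0 -0.05 0 -0.264 0;0.033 0.004 -0.06 0 -0.33 0"
}}

```text
t: 5.03
ee_pos: [540.7, -241.2, 148.9]
eef_rot: [[-0.04, 0.999, 0.026], [0.819, 0.047, -0.572], [-0.572, -0.001, -0.82]]
ft_force: [0.4, 0.3, -2.1]
finger_gap: 0.684
gripper_force: 65.2
```

```bash
python3 -c "
from h import *
s=get_state();print(s['ee_pos']+s['eef_rot']@CT)
go(*stand((540,-230),90,40),s=s)"
```

```text
[ 540.07180364 -228.8026634   135.2504811 ]
t 5.03 pos [ 540.7 -241.2  148.9] F [ 0.4  0.3 -2.1] gap 0.684 J [ 23.  13. -24. 109.  45.  66. -19.]
shift [ 0.177 -0.001  0.168] turn [ 0.001 -0.333  0.001] |mm| 36.6 |deg| 30.0
```

{"method": "jog_arm", "body": {
  "targets": "0.03 0 0.03 0 -0.067 0;0.07 0 0.07 0 -0.134 0;0.11 0 0.1 0 -0.2 0;0.15 0 0.14 0 -0.268 0;0.177 0 0.168 0 -0.333 0"
}}

```text
t: 5.45
ee_pos: [540.2, -233.1, 111.8]
eef_rot: [[-0.024, 0.999, 0.044], [0.425, 0.05, -0.904], [-0.905, -0.003, -0.425]]
ft_force: [0.4, -1.9, -2.9]
finger_gap: 0.679
gripper_force: 65.3
```

{"method": "jog_arm", "body": {
  "targets": "0 0 0 0 0 0;0 0 0 0 0 0;0 0 0 0 0 0"
}}

```text
t: 5.7
ee_pos: [540.9, -235.1, 114.3]
eef_rot: [[-0.021, 0.999, 0.04], [0.429, 0.045, -0.902], [-0.903, -0.001, -0.43]]
ft_force: [0.1, -0.6, -1.1]
finger_gap: 0.68
gripper_force: 65.3
```

Run:
```python
from h import *
s=get_state();print(s['ee_pos']+s['eef_rot']@CT)
go(*stand((540,-230),90,3),s=s); print(s['eef_rot'].round(3))
im=read_camera("side");c=camera_info("side");p=proj(c,[540,-230,90]).astype(int);print(p)
cv2.imwrite("pics/side2.png",cv2.resize(im[p[1]-80:p[1]+70,p[0]-100:p[0]+100],None,fx=4,fy=4))
```

```text
[ 540.72887467 -231.11503758   96.28338379]
t 5.7 pos [ 540.9 -235.1  114.3] F [ 0.1 -0.6 -1.1] gap 0.68 J [  6.  29. -21. 114.  73.  84. -53.]
shift [ 0.234 -0.004  0.102] turn [ 0.    -0.004 -0.   ] |mm| 38.3 |deg| 0.4
[[-0.021  0.999  0.04 ]
 [ 0.429  0.045 -0.902]
 [-0.903 -0.001 -0.43 ]]
[349 249]
```

View pics/side2.png

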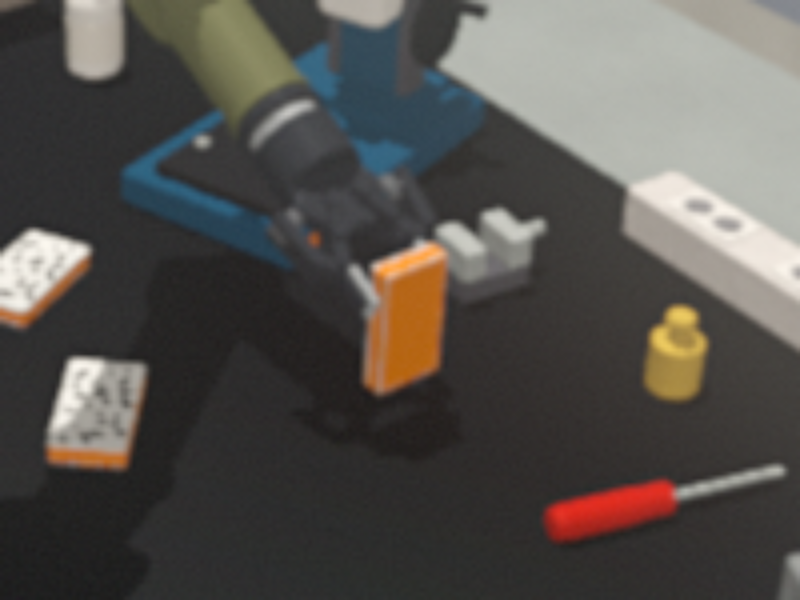

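The side crop shows the panel upright in the gripper. Its long axis is vertical, its underside faces the camera and its bottom edge (crop about (375,390)) hangs clear of the bench. Nothing is near it.

{"method": "jog_arm", "body": {
  "targets": "0.06 0 0.03 0 0 0;0.12 0 0.06 0 0 0;0.17 0 0.08 0 0 0;0.21 0 0.094 0 0 0;0.23 -0.004 0.1 0 -0.004 0"
}}

```text
t: 6.17
ee_pos: [540.1, -233.7, 75.8]
eef_rot: [[-0.02, 0.999, 0.041], [0.422, 0.045, -0.905], [-0.906, -0.001, -0.423]]
ft_force: [0.2, -0.7, -1.1]
finger_gap: 0.682
gripper_force: 65.3
```

{"method": "jog_arm", "body": {
  "targets": "0 0 0 0 0 0;0 0 0 0 0 0;0 0 0 0 0 0"
}}

```text
t: 6.42
ee_pos: [540.7, -233.2, 76.9]
eef_rot: [[-0.02, 0.999, 0.042], [0.422, 0.047, -0.905], [-0.906, -0.0, -0.422]]
ft_force: [-0.5, -0.7, -2.1]
finger_gap: 0.678
gripper_force: 65.3
```

Run:
```python
from h import *
s=get_state();print(s['ee_pos']+s['eef_rot']@CT)
go(*stand((540,-230),90,0),s=s); print(s['eef_rot'].T@[0,0,-1/150])
```

```text
[ 540.52359251 -229.31968469   58.82651103]
t 6.42 pos [ 540.7 -233.2   76.9] F [-0.5 -0.7 -2.1] gap 0.678 J [  5.  33. -20. 114.  74.  83. -57.]
shift [ 0.021 -0.004  0.015] turn [ 0.001  0.001 -0.001] |mm| 3.9 |deg| 0.2
[6.04294941e-03 3.47665536e-07 2.81552958e-03]
```

Lower in ~1 mm steps until contact.

{"method": "jog_arm", "body": {
  "targets": "0.006 0 0.003 0 0 0;0.012 0 0.006 0 0 0;0.018 0 0.008 0 0 0;0.018 0 0.008 0 0 0;0.018 0 0.008 0 0 0"
}}

```text
t: 6.83
ee_pos: [540.5, -233.3, 73.8]
eef_rot: [[-0.02, 0.999, 0.042], [0.422, 0.046, -0.905], [-0.906, -0.0, -0.422]]
ft_force: [0.1, -0.4, -1.6]
finger_gap: 0.68
gripper_force: 65.3
```

{"method": "jog_arm", "body": {
  "targets": "0.003 0 0.0015 0 0 0;0.006 0 0.003 0 0 0;0.006 0 0.003 0 0 0;0.006 0 0.003 0 0 0"
}}

```text
t: 7.17
ee_pos: [540.6, -233.3, 73.0]
eef_rot: [[-0.02, 0.999, 0.042], [0.422, 0.046, -0.906], [-0.907, -0.0, -0.422]]
ft_force: [0.1, 0.8, 0.2]
finger_gap: 0.681
gripper_force: 65.4
```

{"method": "jog_arm", "body": {
  "targets": "0.003 0 0.0015 0 0 0;0.003 0 0.0015 0 0 0;0.003 0 0.0015 0 0 0"
}}

```text
t: 7.42
ee_pos: [540.5, -233.5, 73.0]
eef_rot: [[-0.019, 0.999, 0.042], [0.421, 0.046, -0.906], [-0.907, 0.0, -0.421]]
ft_force: [-1.1, 1.2, 3.7]
finger_gap: 0.682
gripper_force: 65.6
```

{"method": "jog_arm", "body": {
  "targets": "0 0 0 0 0 0;0 0 0 0 0 0;0 0 0 0 0 0;0 0 0 0 0 0;0 0 0 0 0 0",
  "jaw": -1
}}

```text
t: 7.83
ee_pos: [540.5, -233.3, 72.1]
eef_rot: [[-0.02, 0.999, 0.042], [0.422, 0.046, -0.905], [-0.906, -0.0, -0.423]]
ft_force: [-0.3, 0.0, 0.0]
finger_gap: 1.002
gripper_force: 0.0
```

{"method": "jog_arm", "body": {
  "targets": "0 0 0 0 0 0;0 0 0 0 0 0;0 0 0 0 0 0"
}}

```text
t: 8.08
ee_pos: [540.5, -233.3, 72.2]
eef_rot: [[-0.02, 0.999, 0.042], [0.422, 0.046, -0.905], [-0.906, -0.0, -0.422]]
ft_force: [0.1, -1.2, -0.6]
finger_gap: 0.999
gripper_force: 0.0
```

{"method": "jog_arm", "body": {
  "targets": "0 0 -0.07 0 0 0;0 0 -0.17 0 0 0;0 0 -0.3 0 0 0;0 0 -0.45 0 0 0;0 0 -0.6 0 0 0"
}}

```text
t: 8.5
ee_pos: [536.7, -149.5, 111.2]
eef_rot: [[-0.02, 0.999, 0.043], [0.423, 0.047, -0.905], [-0.906, -0.0, -0.423]]
ft_force: [0.7, -0.8, -0.8]
finger_gap: 1.0
gripper_force: 0.0
```

Run:
```python
from h import *
im=read_camera("side");c=camera_info("side");p=proj(c,[540,-230,90]).astype(int)
a=im[p[1]-80:p[1]+70,p[0]-100:p[0]+100]; b=read_camera("top");q=proj(camera_info("top"),[540,-230,60]).astype(int)
b=b[q[1]-75:q[1]+75,q[0]-100:q[0]+100]
cv2.imwrite("pics/s3.png",np.hstack([cv2.resize(k,None,fx=2,fy=2,interpolation=2) for k in(a,b)]))
go([540.5,-229.5,215],rot(W0,[0,0,-1]))
```

```text
t 8.6 pos [ 538.9 -145.8  111.7] F [-0.1 -0.1  0.5] gap 1.0 J [ -1.  31. -25. 111.  68.  91. -56.]
shift [-0.86  -0.017  0.212] turn [0.006 0.72  0.004] |mm| 132.9 |deg| 64.8
```

View pics/s3.png

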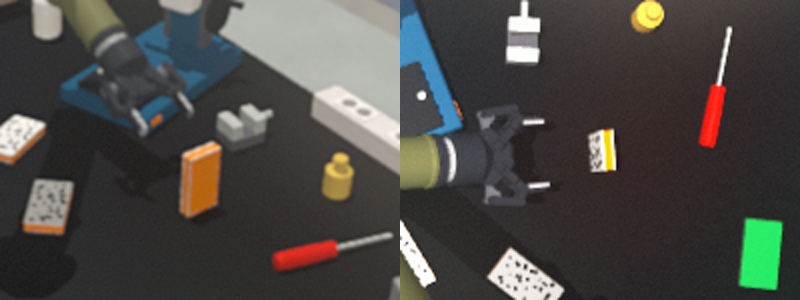

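Left half (side view): the panel stands alone on its short end at (200,180), clear of the gripper. Right half (top view): the panel stands at (602,150), with its speckled face to the left.

Run:
```python
from h import *
go([540.5,-150,215],rot(W0,[0,0,-1]))
```

```text
t 8.6 pos [ 538.9 -145.8  111.7] F [-0.1 -0.1  0.5] gap 1.0 J [ -1.  31. -25. 111.  68.  91. -56.]
shift [-0.635  0.012 -0.267] turn [0.006 0.72  0.004] |mm| 103.4 |deg| 64.8
```

{"method": "jog_arm", "body": {
  "targets": "-0.2 0 -0.1 0 0.04 0;-0.4 0 -0.2 0 0.1 0;-0.55 0.01 -0.25 0 0.17 0;-0.635 0.01 -0.267 0 0.25 0;-0.635 0.01 -0.267 0 0.33 0"
}}

```text
t: 9.02
ee_pos: [540.8, -154.0, 218.6]
eef_rot: [[-0.036, 0.999, 0.036], [0.817, 0.05, -0.575], [-0.576, 0.008, -0.817]]
ft_force: [0.1, -0.6, -1.1]
finger_gap: 0.999
gripper_force: 0.0
```

{"method": "jog_arm", "body": {
  "targets": "0 0 0 0 0.08 0;0 0 0 0 0.16 0;0 0 0 0 0.24 0;0 0 0 0 0.32 0;0 0 0 0 0.39 0"
}}

```text
t: 9.43
ee_pos: [539.0, -155.7, 215.7]
eef_rot: [[-0.047, 0.999, 0.004], [0.999, 0.047, -0.001], [-0.001, 0.004, -1.0]]
ft_force: [0.4, -0.1, 0.1]
finger_gap: 1.005
gripper_force: 0.0
```

Run:
```python
from h import *
go([540.5,-229.5,215],rot(W0,[0,0,-1]))
```

```text
t 9.43 pos [ 539.  -155.7  215.7] F [ 0.4 -0.1  0.1] gap 1.005 J [ 34.   9. -22.  97.   4.  75.  13.]
shift [-0.492 -0.013  0.005] turn [0.002 0.    0.002] |mm| 73.8 |deg| 0.3
```

{"method": "jog_arm", "body": {
  "targets": "-0.15 0 0 0 0 0;-0.3 -0.01 0 0 0 0;-0.4 -0.01 0 0 0 0;-0.46 -0.01 0 0 0 0;-0.49 -0.01 0 0 0 0"
}}

```text
t: 9.85
ee_pos: [540.1, -229.8, 213.7]
eef_rot: [[-0.045, 0.999, -0.001], [0.999, 0.045, -0.005], [-0.005, -0.001, -1.0]]
ft_force: [-0.1, 0.8, 0.8]
finger_gap: 1.001
gripper_force: 0.0
```

{"method": "jog_arm", "body": {
  "targets": "0 0 0 0 0 0;0 0 0 0 0 0;0 0 0 0 0 0"
}}

```text
t: 10.1
ee_pos: [540.8, -227.2, 214.0]
eef_rot: [[-0.049, 0.999, 0.0], [0.999, 0.049, -0.004], [-0.004, -0.0, -1.0]]
ft_force: [0.2, -0.1, -0.1]
finger_gap: 0.998
gripper_force: 0.0
```

Run:
```python
from h import *
c=camera_info("wrist"); im=read_camera("wrist"); cv2.imwrite("pics/w4.png",im)
hsv=cv2.cvtColor(im,cv2.COLOR_BGR2HSV)
w=cv2.inRange(hsv,(3,120,70),(25,255,255))
for q in cv2.findContours(w,0,1)[0]:
    if cv2.contourArea(q)>150: print(cv2.boundingRect(q),rect(c,q,110))
print("expect",proj(c,[540.5,-229.5,110]))
go([540.5,-229.5,78],rot(W0,[0,0,-1]))
```

```text
(502, 246, 73, 63) ((708.3268432617188, -279.5729064941406), (34.02112579345703, 67.69788360595703), 51.95573806762695)
(281, 197, 85, 16) ((541.1912841796875, -229.36947631835938), (60.18584442138672, 11.125937461853027), 2.7912757396698)
(88, 0, 74, 101) ((409.7658996582031, -135.67689514160156), (79.50814819335938, 4.443414688110352), 50.97589874267578)
expect [322.02952415 204.67646405]
t 10.15 pos [ 540.7 -227.4  214. ] F [ 0.7 -0.3  0.1] gap 1.003 J [ 37.  12. -20.  93.   4.  75.  20.]
shift [-0.01  -0.002  0.907] turn [-0.     0.003  0.003] |mm| 136.0 |deg| 0.4
```

View pics/w4.png

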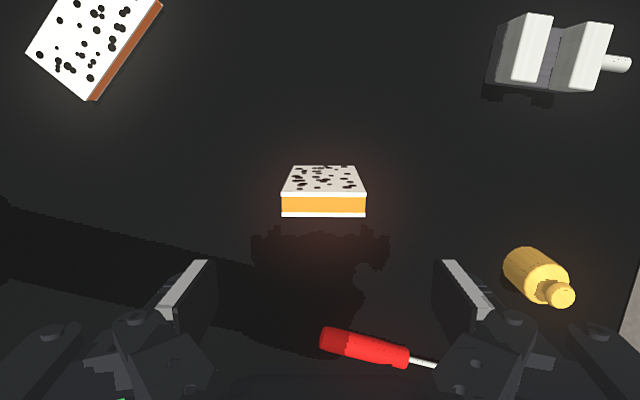

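The wrist view shows the standing panel's top end at pixels (281–366, 190–216) and its speckled face beyond, towards +y. The top end measures at (541,−229), where it was expected.

{"method": "jog_arm", "body": {
  "targets": "-0.01 0 0.15 0 0 0;-0.01 0 0.3 0 0 0;-0.01 0 0.45 0 0 0;-0.01 0 0.57 0 0 0;-0.01 0 0.65 0 0 0"
}}

```text
t: 10.57
ee_pos: [539.6, -229.7, 114.4]
eef_rot: [[-0.048, 0.999, -0.002], [0.999, 0.048, -0.004], [-0.004, -0.002, -1.0]]
ft_force: [-0.1, 0.4, 0.0]
finger_gap: 1.001
gripper_force: 0.0
```

{"method": "jog_arm", "body": {
  "targets": "0 0 0.1 0 0 0;0 0 0.18 0 0 0;0 0 0.24 0 0 0;0 0 0.26 0 0 0;0 0 0.26 0 0 0"
}}

```text
t: 10.98
ee_pos: [540.1, -231.0, 76.8]
eef_rot: [[-0.047, 0.999, -0.001], [0.999, 0.047, -0.004], [-0.004, -0.001, -1.0]]
ft_force: [-0.2, 0.3, 0.1]
finger_gap: 0.999
gripper_force: 0.0
```

Run:
```python
from h import *
go([541.2,-229.4,78],rot(W0,[0,0,-1]))
```

```text
t 10.98 pos [ 540.1 -231.    76.8] F [-0.2  0.3  0.1] gap 0.999 J [ 37.  19. -19. 102.   7.  60.  18.]
shift [ 0.01   0.008 -0.008] turn [-0.001  0.003  0.002] |mm| 2.3 |deg| 0.3
```

{"method": "jog_arm", "body": {
  "targets": "0.01 0.008 0 0 0 0;0.01 0.008 0 0 0 0;0.01 0.008 0 0 0 0"
}}

```text
t: 11.23
ee_pos: [542.3, -229.8, 78.4]
eef_rot: [[-0.047, 0.999, 0.002], [0.999, 0.047, -0.006], [-0.006, 0.001, -1.0]]
ft_force: [0.7, -0.7, 0.0]
finger_gap: 0.997
gripper_force: 0.0
```

{"method": "jog_arm", "body": {
  "targets": "0 0 0 0 0 0;0 0 0 0 0 0;0 0 0 0 0 0;0 0 0 0 0 0;0 0 0 0 0 0",
  "jaw": 1,
  "grip_force": 60
}}

```text
t: 11.65
ee_pos: [541.6, -230.1, 78.1]
eef_rot: [[-0.046, 0.999, 0.0], [0.999, 0.046, -0.006], [-0.006, 0.0, -1.0]]
ft_force: [-2.0, -0.7, 5.7]
finger_gap: 0.688
gripper_force: 64.8
```

{"method": "jog_arm", "body": {
  "targets": "0 0 0 0 0 0;0 0 0 0 0 0;0 0 0 0 0 0;0 0 0 0 0 0"
}}

```text
t: 11.98
ee_pos: [541.6, -230.1, 78.2]
eef_rot: [[-0.046, 0.999, 0.0], [0.999, 0.046, -0.006], [-0.006, 0.0, -1.0]]
ft_force: [-2.4, -0.2, 5.8]
finger_gap: 0.688
gripper_force: 64.8
```

{"method": "jog_arm", "body": {
  "targets": "0 0 -0.05 0 0 0;0 0 -0.2 0 0 0;0 0 -0.4 0 0 0;0 0 -0.7 0 0 0;0 0 -0.97 0 0 0"
}}

```text
t: 12.4
ee_pos: [540.5, -228.4, 221.0]
eef_rot: [[-0.047, 0.999, -0.003], [0.999, 0.047, -0.003], [-0.003, -0.003, -1.0]]
ft_force: [1.3, -0.9, -1.2]
finger_gap: 0.698
gripper_force: 64.8
```

{"method": "jog_arm", "body": {
  "targets": "0 0 0 0 0 0;0 0 0 0 0 0"
}}

```text
t: 12.57
ee_pos: [543.4, -229.4, 224.0]
eef_rot: [[-0.046, 0.999, 0.006], [0.999, 0.046, -0.007], [-0.008, 0.006, -1.0]]
ft_force: [-0.7, 0.0, -2.2]
finger_gap: 0.691
gripper_force: 65.0
```

```bash
cat >> h.py <<'E'
_a=np.radians(20.1); SX=np.array([np.cos(_a),np.sin(_a),0]); SY=np.array([-SX[1],SX[0],0])
SPOT=np.array([617.,102.7,200.])
def face(d=(0,0,0),yaw=0):   # tool pose with face centre at spot; z offset: TCP 78 <-> panel mid 55
    k=np.radians(20.1+yaw-90); w=np.array([np.cos(k),np.sin(k),0])
    return SPOT-9*SX+[0,0,23]+np.array(d), rot(w,[0,0,-1])
E
python3 - <<'E'
from h import *
go(*face((0,0,5)))
E
```

```text
t 12.57 pos [ 543.4 -229.4  224. ] F [-0.7  0.  -2.2] gap 0.691 J [ 37.  12. -20.  93.   4.  76.  20.]
shift [ 2.171  0.536 -0.04 ] turn [0.006 0.002 0.806] |mm| 335.4 |deg| 72.6
```

{"method": "jog_arm", "body": {
  "targets": "0.1 0.03 0 0 0 0.05;0.25 0.07 0 0 0 0.11;0.42 0.11 -0.02 0 0 0.17;0.6 0.15 -0.04 0 0 0.23;0.75 0.19 -0.04 0 0 0.29"
}}

```text
t: 12.98
ee_pos: [564.1, -113.0, 224.5]
eef_rot: [[0.401, 0.916, -0.003], [0.916, -0.401, -0.004], [-0.004, -0.001, -1.0]]
ft_force: [0.6, -0.7, -1.6]
finger_gap: 0.695
gripper_force: 64.9
```

```bash
python3 -c "
from h import *
go(*face((0,0,5)))"
```

```text
t 12.98 pos [ 564.1 -113.   224.5] F [ 0.6 -0.7 -1.6] gap 0.695 J [ 28.  11. -22.  94.   4.  76. -18.]
shift [ 1.417 -0.298 -0.029] turn [0.001 0.003 0.514] |mm| 217.3 |deg| 46.2
```

{"method": "jog_arm", "body": {
  "targets": "0.17 -0.03 -0.01 0 0 0.06;0.34 -0.07 -0.02 0 0 0.13;0.5 -0.11 -0.03 0 0 0.19;0.65 -0.14 -0.03 0 0 0.25;0.77 -0.17 -0.03 0 0 0.3"
}}

```text
t: 13.4
ee_pos: [586.5, 3.2, 228.0]
eef_rot: [[0.773, 0.635, -0.003], [0.635, -0.773, -0.004], [-0.005, 0.001, -1.0]]
ft_force: [0.5, -0.2, -1.0]
finger_gap: 0.688
gripper_force: 64.9
```

```bash
python3 -c "
from h import *
go(*face())"
```

```text
t 13.4 pos [586.5   3.2 228. ] F [ 0.5 -0.2 -1. ] gap 0.688 J [ 17.  12. -24.  92.   5.  77. -58.]
shift [ 0.522 -0.403  0.03 ] turn [0.001 0.003 0.214] |mm| 99.0 |deg| 19.3
```

{"method": "jog_arm", "body": {
  "targets": "0.15 -0.1 0 0 0 0.05;0.3 -0.22 0.01 0 0 0.1;0.42 -0.32 0.02 0 0 0.15;0.49 -0.38 0.03 0 0 0.19;0.52 -0.4 0.03 0 0 0.214"
}}

```text
t: 13.82
ee_pos: [607.7, 100.8, 222.3]
eef_rot: [[0.937, 0.349, -0.005], [0.349, -0.937, -0.003], [-0.005, 0.001, -1.0]]
ft_force: [-1.3, -0.0, -1.9]
finger_gap: 0.691
gripper_force: 64.9
```

{"method": "jog_arm", "body": {
  "targets": "0 0 0 0 0 0;0 0 0 0 0 0;0 0 0 0 0 0;0 0 0 0 0 0"
}}

```text
t: 14.15
ee_pos: [609.1, 95.3, 224.5]
eef_rot: [[0.938, 0.346, -0.001], [0.346, -0.938, -0.006], [-0.003, 0.005, -1.0]]
ft_force: [-0.2, -0.8, -1.2]
finger_gap: 0.69
gripper_force: 64.9
```

Run:
```python
from h import *
go(*face())
s=get_state()
o=[]
X=np.array(s["ee_pos"])
for n in("wrist","side","top"):
    c=camera_info(n);im=read_camera(n);cv2.imwrite(f"pics/f_{n}.png",im)
    p=proj(c,SPOT);print(n,p)
    if n!="wrist":
        p=p.astype(int);im=im[max(p[1]-60,0):p[1]+60,p[0]-65:p[0]+65];im=cv2.resize(im,(390,360),interpolation=2)
    else: im=cv2.resize(im,(390,240))
    o.append(im)
cv2.imwrite("pics/f.png",np.vstack([np.hstack(o[1:]),np.hstack([o[0],o[0]*0])]))
```

```text
t 14.15 pos [609.1  95.3 224.5] F [-0.2 -0.8 -1.2] gap 0.69 J [  8.  16. -24.  88.   7.  77. -86.]
shift [ 0.006 -0.028  0.01 ] turn [0.003 0.002 0.001] |mm| 4.6 |deg| 0.4
wrist [314.37370287 227.66858737]
side [311.28304651 171.8401765 ]
top [277.37730317 174.88645049]
```

View pics/f.png

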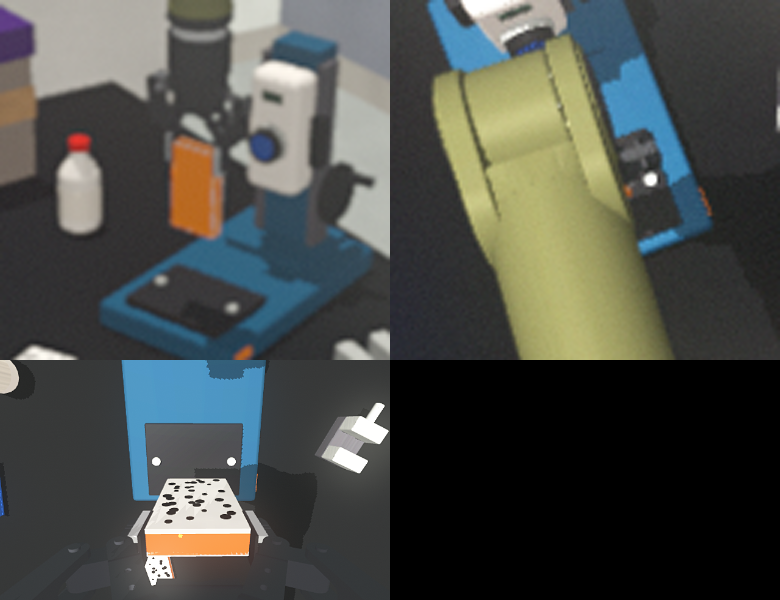

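The wrist view (lower left) shows the panel under the gripper, with its speckled face towards the lens side (image up) and its top end at crop (145–250, 530–556). The side view (upper left) shows it hanging upright over the plate, in front of the lens. The top view is blocked by the arm.

```bash
cat > m.py <<'E'
from h import *
def meas():
    s=get_state();c=camera_info("wrist");im=read_camera("wrist");hsv=cv2.cvtColor(im,cv2.COLOR_BGR2HSV)
    zc=s["ee_pos"][2]-23; S=lambda P:(np.round([(P[:2]-SPOT[:2])@SX[:2],(P[:2]-SPOT[:2])@SY[:2]],1))
    og=cv2.inRange(hsv,(3,120,70),(25,255,255));og[:240]=0
    q=max(cv2.findContours(og,0,1)[0],key=cv2.contourArea);r=rect(c,q,zc+55);print("core",cv2.boundingRect(q),r,"in stand axes from spot",S(np.array(r[0])))
    w=((hsv[...,1]<60)&(hsv[...,2]>140)).astype(np.uint8)*255;w[:170]=0;w[300:]=0;w[:,:235]=0;w[:,412:]=0
    w=cv2.morphologyEx(w,cv2.MORPH_OPEN,np.ones((3,3)));w=cv2.morphologyEx(w,cv2.MORPH_CLOSE,np.ones((15,15)))
    q=max(cv2.findContours(w,0,1)[0],key=cv2.contourArea);h=cv2.convexHull(q)
    e=2
    while True:
        a=cv2.approxPolyDP(h,e,True).reshape(-1,2)
        if len(a)<=4: break
        e+=.5
    a=a[np.argsort(a[:,1])]
    for p,z in zip(a,(zc-55,zc-55,zc+55,zc+55)): print(p,z.round(0),"stand xy rel spot",S(ray(c,p,z)))
    go(*face(),s=s); return s
E
python3 -c "
from m import *
meas()"
```

```text
core (238, 290, 173, 35) ((610.0985107421875, 95.81969451904297), (13.310657501220703, 59.038536071777344), 20.087299346923828) in stand axes from spot [-8.8 -4.1]
[369 197] 147.0 stand xy rel spot [  2.1 -33.1]
[279 197] 147.0 stand xy rel spot [ 2. 24.]
[237 287] 257.0 stand xy rel spot [-1.  25.6]
[410 288] 257.0 stand xy rel spot [ -1.4 -33.4]
t 14.3 pos [609.3  95.8 225.1] F [ 0.4 -0.3 -1.1] gap 0.69 J [  8.  16. -24.  88.   7.  77. -86.]
shift [ 0.004 -0.026  0.014] turn [0.003 0.001 0.001] |mm| 4.4 |deg| 0.3
```

Run:
```python
from h import *
s=get_state();c=camera_info("wrist")
A=c["R"]@s["eef_rot"]; b=c["R"]@s["ee_pos"]+c["t"]   # camera from tool
Rw=rot([.999,.049,0],[0,-.004,-1]);p=np.array([540.75,-227.3,214.])
c2=dict(c);c2["R"]=A@Rw.T;c2["t"]=b-c2["R"]@p
def face_corners(im,c,zt,box,yaw):
    hsv=cv2.cvtColor(im,cv2.COLOR_BGR2HSV);x0,y0,x1,y1=box;m=np.zeros(im.shape[:2],np.uint8);m[y0:y1,x0:x1]=255
    w=((hsv[...,1]<60)&(hsv[...,2]>140)).astype(np.uint8)*255&m
    w=cv2.morphologyEx(w,cv2.MORPH_CLOSE,np.ones((15,15)))
    q=max(cv2.findContours(w,0,1)[0],key=cv2.contourArea);e=2
    while True:
        a=cv2.approxPolyDP(cv2.convexHull(q),e,True).reshape(-1,2)
        if len(a)<=4:break
        e+=.5
    a=a[np.argsort(a[:,1])];n=np.array([np.cos(yaw),np.sin(yaw)])
    d=[ray(c,k,z)[:2]@n for k,z in zip(a,(zt-110,zt-110,zt,zt))]
    print(a.tolist(),"lower minus upper edge along face normal",round(np.mean(d[:2])-np.mean(d[2:]),2))
face_corners(cv2.imread("pics/w4.png"),c2,110,(270,150,380,197),np.radians(92.6))
face_corners(cv2.imread("pics/f_wrist.png"),c,s["ee_pos"][2]+32,(235,170,412,290),np.radians(20.1))
# side view corners of the underside
cs=camera_info("side");im=cv2.imread("pics/f_side.png");hsv=cv2.cvtColor(im,cv2.COLOR_BGR2HSV)
og=cv2.inRange(hsv,(3,120,70),(25,255,255));og[:140]=0;og[225:]=0;og[:,:280]=0;og[:,335:]=0
q=max(cv2.findContours(og,0,1)[0],key=cv2.contourArea);print("seen",cv2.boundingRect(q))
C=s["ee_pos"]-[0,0,23];P=np.array([proj(cs,C+a*9*SX+k*30*SY+np.array([0,0,z])) for a in(-1,1) for k in(-1,1) for z in(-55,55)])
print("predicted",P.min(0).round(1),P.max(0).round(1))
```

```text
[[354, 166], [293, 166], [280, 195], [366, 196]] lower minus upper edge along face normal 2.15
[[369, 197], [279, 197], [237, 287], [410, 288]] lower minus upper edge along face normal 3.32
seen (302, 157, 18, 33)
predicted [302.1 155.4] [319.3 189.5]
```

{"method": "jog_arm", "body": {
  "targets": "0 -0.008 0.004 0 0 0;0 -0.016 0.008 0 0 0;0.002 -0.024 0.011 0 0 0;0.002 -0.026 0.012 0 0 0;0.002 -0.026 0.012 0 0 0"
}}

```text
t: 14.77
ee_pos: [608.1, 100.8, 223.2]
eef_rot: [[0.938, 0.347, -0.0], [0.347, -0.938, -0.005], [-0.002, 0.005, -1.0]]
ft_force: [-0.3, 1.2, -2.2]
finger_gap: 0.685
gripper_force: 64.9
```

{"method": "jog_arm", "body": {
  "targets": "0 0 0 0 0 0;0 0 0 0 0 0;0 0 0 0 0 0;0 0 0 0 0 0;0 0 0 0 0 0"
}}

```text
t: 15.18
ee_pos: [608.3, 100.4, 223.3]
eef_rot: [[0.938, 0.347, -0.0], [0.347, -0.938, -0.005], [-0.002, 0.005, -1.0]]
ft_force: [0.4, -0.5, -1.1]
finger_gap: 0.691
gripper_force: 64.9
```

Run:
```python
from m import *
meas();s=get_state();print(s["eef_rot"].round(4),s["joint_vel"].round(1))
c=camera_info("wrist");im=read_camera("wrist")
g=cv2.inRange(im,(170,170,170),(255,255,255));g[:140]=0;g[190:]=0
for h in cv2.findContours(g,0,1)[0]:
    m=cv2.moments(h)
    if 30<m["m00"]<600:
        k=(m["m10"]/m["m00"],m["m01"]/m["m00"]);print("peg",np.round(k),ray(c,k,47)[:2])
```

```text
core (238, 290, 173, 35) ((609.0391235351562, 100.42596435546875), (13.311440467834473, 59.02973556518555), 20.14776039123535) in stand axes from spot [-8.3  0.6]
[369 197] 145.0 stand xy rel spot [  2.7 -28.3]
[275 198] 145.0 stand xy rel spot [ 1.9 31.2]
[237 287] 255.0 stand xy rel spot [-0.5 30.3]
[410 288] 255.0 stand xy rel spot [ -0.8 -28.7]
t 15.18 pos [608.3 100.4 223.3] F [ 0.4 -0.5 -1.1] gap 0.691 J [  8.  16. -24.  88.   7.  77. -87.]
shift [-0.     0.006  0.002] turn [0.003 0.001 0.002] |mm| 0.9 |deg| 0.3
[[ 9.380e-01  3.467e-01  1.000e-04]
 [ 3.467e-01 -9.380e-01 -5.000e-03]
 [-1.700e-03  4.700e-03 -1.000e+00]] [ 0.  -0.  -0.1  0.   0.   0.1  0.1]
peg [385. 170.] [637.78801959  51.39709618]
peg [262. 170.] [599.44458276 155.70700316]
```

Both cameras agree on the plate pegs to within 0.3 mm. The face centre is within about 1 mm of the spot and the arm is still, so I'm handing in.

```bash
python3 -c "
from workcell import *
print(sign_off())"
```

```text
the job is handed in; nothing more can be done
None
```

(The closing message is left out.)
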